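# Sort the screw tins by weight

## Robot

A 6-joint arm with a two-finger parallel gripper is mounted at the origin on the work surface. World frame = base frame: x ahead of the robot, y to its left, z up, the work surface at z = 0. Lengths are in m, angles in rad, forces in N, time in s.
With the tool pointing down it reaches from about 0.4 to 0.825 m from the base axis. Payload 7 kg.
Tool frame: the origin (TCP) lies between the finger pads; the fingertips stand 22 mm ahead of it and the grasp point (between the pads) lies 3 mm ahead of it; z points along the fingers, y is the direction in which the jaws open and shut (so a half turn about z gives the same grasp; the last joint's range is limited). The gripper opens to 88 mm and grips with 3 to 60 N. Pads are 19 mm wide; open, the fingers measure 130 mm over their backs; the gripper's body (78 mm by 193 mm) begins 47 mm behind the grasp point.
Start: joints at [1.636, 0.359, 0.012, 0, -1.224, -0.288], TCP at [0.149, 0.658, 0.249] pointing down, gripper open.
Joint ranges: [-3.07, 3.07], [-1.43, 2.12], [-1.02, 1.25], [-3.03, 1.67], [-3.05, -0], [-3.03, 3.03]. Speed limits (rad/s): [2.39, 2.39, 3.01, 3.14, 3.14, 3.14].

## Interface

Orientations are given as [roll, pitch, yaw] about the fixed x, y, z axes, in that order (R = Rz(yaw) Ry(pitch) Rx(roll)).
In Python, from station import * gives the robot as it stands. The module is installed in compiled form; this text tells all that it offers.
- The arm moves only by the tool move_arm, never from a script. Its argument "rows" is a list of rows, each an object with "delta_rot": the turn, a rotation vector about the world's x, y, z in degrees, a list of three; "delta_pos": the shift along the world's x, y, z in cm, a list of three; "hand": the finger opening in cm, from 0 to 8.76. A call has exactly 10 rows; each row shifts and turns the commanded pose from where the row before left it; what a row does not reach is not made up. A row lasts 1/10 s, in which the tool goes at most 50 mm and 8.59 degrees, less where a joint would pass 70% of its speed; a pose out of reach is approached as far as the arm can. A call is refused whole if a number of a shift passes 5 or a number of a turn 8.59, either way. A call with a gripper value outside its range is refused whole. The fingers move at their own pace and stop on an object; "force" is the grip in N (left out, the last holds). Time passes only in rows, so rows that do not move let the fingers close, or fill a call up. It gives the time, the measured TCP pose, the force and the opening at its end, in the units of the state.
- get_state(): the state, without advancing time (a new reading comes with each control period).
- grab_frame(name): name is "side" or "top" or "wrist"; returns the picture (420x560x3 uint8, blue, green, red); there is no depth.
- camera_info(name): a dict with "camera_matrix" (3x3 intrinsics, pixels), "world_from_camera" (4x4, takes a point from camera to world coordinates); the wrist camera has in their place "T_tool_cam" (4x4, takes a point from camera to tool coordinates, whose origin is the TCP and whose axes are the flange's). Camera axes: x right, y down, z forward; pixel columns grow to the right and rows downward; lengths in m; the calibration is good to about 2 mm. The wrist camera is an equidistant fisheye: a pixel r from the principal point sees the ray r / f radians off the axis. A picture is of the moment at which its call begins: read the wrist's pose just before it. camera_info takes no time and is no camera call.
- job_done(): hands the job in, once; it reports no verdict.
The state is a dict: "t": time; "q": joint angles; "qd": joint speeds; "joint_efforts": joint torques, N m; "eef_pos": TCP position; "ee_rot": TCP orientation; "force": force on the tool from outside, world axes, zero at the start; "moment": the same for the moment, N m; "width": finger opening in m.
Only numpy, scipy, OpenCV 4.12 (cv2) and the standard library are available. Lean on these libraries where they do the work, as an engineer would, in place of code of your own. Each camera call takes 0.05 s, during which the arm holds its last target.

## Task

Two identical sealed metal tins with black lids stand on the workbench, and only the weight felt on lifting tells whether each is full of screws or empty. Stand every full one upright in the red tray and every empty one upright in the yellow tray; both may turn out to be the same. Leave the blue tin standing where it is.

Things in the scene. Friction and masses are not known exactly. Their poses are not given: they have to be found in the camera images.
- tin_a_center (a point): one of two identical round sealed tins, metal with a black lid and a pale paper band and lid disc, 58 mm across (60 mm over the lid), 80 mm tall, standing at least 100 mm (centre to centre) from any other tin. This point is its centre, 40 mm above its underside; z is its upright axis. Full of screws it weighs 0.52 to 0.72 kg (5 to 7 N), empty 0.12 kg (1.2 N); the contents cannot get out.
- tin_b_center (a point): the other of two identical round sealed tins, metal with a black lid and a pale paper band and lid disc, 58 mm across (60 mm over the lid), 80 mm tall, standing at least 100 mm (centre to centre) from any other tin. This point is its centre, 40 mm above its underside; z is its upright axis. Full of screws it weighs 0.52 to 0.72 kg (5 to 7 N), empty 0.12 kg (1.2 N); the contents cannot get out.
- red_tray: red plastic tray for full tins, fixed to the bench, outside 190 mm (its x) by 120 mm (its y), open on top; walls 5 mm thick and 25 mm high, floor 5 mm thick. Origin at the centre of its underside on the bench. Both tins fit in it side by side along its x (for example 42 mm either side of its centre).
- yellow_tray: yellow plastic tray for empty tins, fixed to the bench, outside 190 mm (its x) by 120 mm (its y), open on top; walls 5 mm thick and 25 mm high, floor 5 mm thick. Origin at the centre of its underside on the bench. Both tins fit in it side by side along its x (for example 42 mm either side of its centre).
- blue_tin_center (a point): a bystander: an all-blue painted tin of the same size (58 mm across, 80 mm tall) standing among the other two, at least 100 mm from them centre to centre; to be left alone. This point is its centre, 40 mm above the bench.
Not all that is in view belongs to the job. What is shaped like the part that bears tin_a_center but purple or turquoise is not meant.

How it is judged:
At the end, for the whole second after the job is handed in: Each of the two black-lidded tins stands at rest and upright (within 10 degrees) on the floor of the right tray, inside its walls: a full tin (resting on the tray with more than 3 N) in the red tray, an empty tin (less than 3 N) in the yellow tray (((x of tin_a_center in the frame of red_tray between -0.066 and 0.066 m and y of tin_a_center in the frame of red_tray between -0.03 and 0.03 m and z of tin_a_center in the frame of red_tray below 0.055 m and contact force between tin_a and red_tray above 3 N) or (x of tin_a_center in the frame of yellow_tray between -0.066 and 0.066 m and y of tin_a_center in the frame of yellow_tray between -0.03 and 0.03 m and z of tin_a_center in the frame of yellow_tray below 0.055 m and contact force between tin_a and yellow_tray between 0.4 and 3 N)) and angle between each of tin_a_center, tin_b_center's own z axis and vertical below 0.17 rad and linear speed of each of tin_a, tin_b below 0.03 m/s and ((x of tin_b_center in the frame of red_tray between -0.066 and 0.066 m and y of tin_b_center in the frame of red_tray between -0.03 and 0.03 m and z of tin_b_center in the frame of red_tray below 0.055 m and contact force between tin_b and red_tray above 3 N) or (x of tin_b_center in the frame of yellow_tray between -0.066 and 0.066 m and y of tin_b_center in the frame of yellow_tray between -0.03 and 0.03 m and z of tin_b_center in the frame of yellow_tray below 0.055 m and contact force between tin_b and yellow_tray between 0.4 and 3 N))); the robot touches nothing.
It fails at once if the blue tin is moved by more than 20 mm or tipped (distance of blue_tin_center from where it was at the start of the episode above 0.02 m or angle between blue_tin_center's own z axis and vertical above 0.35 rad).
It also fails if it takes over 58 s, if anything falls off the work surface, if the arm or the gripper's body presses on something with over 40 N, if the wrist force passes 120 N, or if a joint passes its speed limit or range.

## Working session

There is one attempt and no reset: what is moved stays moved. The work goes in short steps, Python scripts to look and compute and a tool call to move; the robot and the scene stay as the last step left them, time stands still between calls to the robot, and variables do not carry over. Pictures are saved under pics/ and viewed, and the job is handed in when it is done.

Besides the shell and the picture viewer there is one more tool, called by a JSON object that holds its "method" and its "body". move_arm: Moves the arm, as the interface text tells. Its arguments: {"type":"object","properties":{"rows":{"type":"array"},"force":{"type":"number"}},"required":["rows"]}

```bash
mkdir -p pics
python3 - <<'E'
from station import *
import cv2,numpy as np
print(get_state())
for n in ("top","side"):
    im=grab_frame(n); cv2.imwrite(f"pics/{n}0.png",im)
for n in ("top","side","wrist"): print(n,camera_info(n))
im=grab_frame("wrist"); cv2.imwrite("pics/wrist0.png",im)
E
```

```text
{'t': 0.0, 'q': array([ 1.63611482e+00,  3.59379066e-01,  1.10481197e-02, -3.32421831e-04,
       -1.22407209e+00, -2.88101516e-01]), 'qd': array([-4.62277039e-04,  4.58171148e-04, -2.52026861e-04,  5.37618596e-04,
       -4.48202912e-06, -9.52742384e-04]), 'joint_efforts': array([-9.23497246e-04, -5.82717991e+01,  2.93057799e+01,  6.99729323e+00,
        7.03147991e-03, -1.64432313e-04]), 'eef_pos': array([0.14906568, 0.65787537, 0.24762622]), 'ee_rot': array([ 3.13996336e+00, -1.56944286e-04, -2.22896106e-01]), 'force': array([ 0.22915094,  0.18149369, -0.11780828]), 'moment': array([ 0.01996536, -0.02629455,  0.0934372 ]), 'width': 0.08775994217851624}
top {'camera_matrix': array([[399.37219626,   0.        , 273.56340944],
       [  0.        , 399.37219626, 207.80809455],
       [  0.        ,   0.        ,   1.        ]]), 'world_from_camera': array([[ 0.02150709, -0.9930078 ,  0.11607305,  0.40646121],
       [-0.99972087, -0.02249623, -0.00721825,  0.01482858],
       [ 0.00977899, -0.11588541, -0.99321445,  0.86713147],
       [ 0.        ,  0.        ,  0.        ,  1.     
[... 287 characters left out ...]
,  0.67498341, -0.62892297,  0.58017488],
       [-0.01723143, -0.68685631, -0.72658894,  0.73479822],
       [ 0.        ,  0.        ,  0.        ,  1.        ]])}
wrist {'camera_matrix': array([[325.1922621 ,   0.        , 282.4034078 ],
       [  0.        , 325.1922621 , 210.74465882],
       [  0.        ,   0.        ,   1.        ]]), 'T_tool_cam': array([[ 5.72140466e-04, -9.57538532e-01, -2.88304757e-01,
         7.70993200e-02],
       [ 9.99999381e-01,  2.72689710e-04,  1.07882093e-03,
         5.63704638e-04],
       [-9.54394870e-04, -2.88305196e-01,  9.57538095e-01,
        -1.36303690e-01],
       [ 0.00000000e+00,  0.00000000e+00,  0.00000000e+00,
         1.00000000e+00]])}
```

View pics/top0.png

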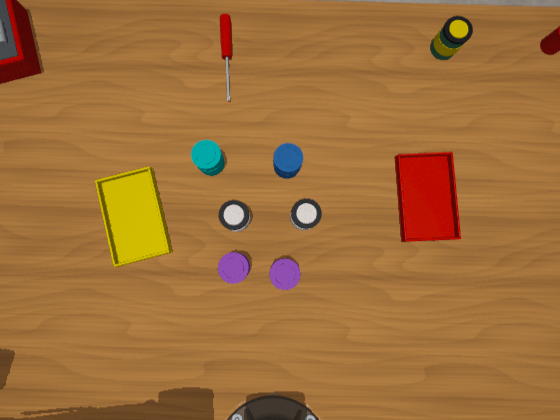

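View pics/side0.png

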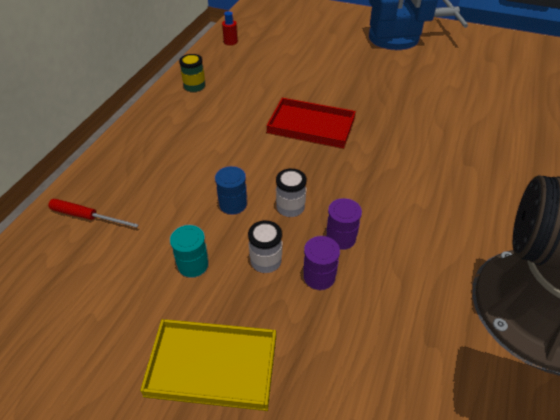

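View pics/wrist0.png

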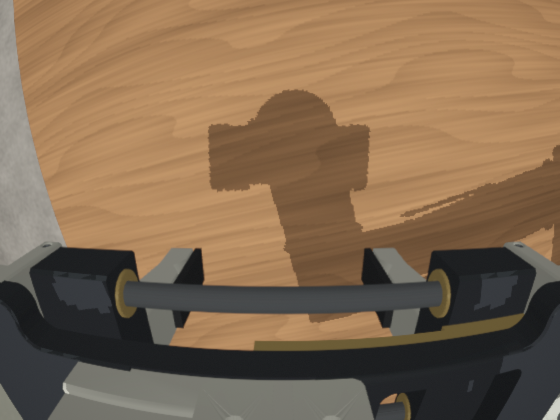

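Top view: the candidates are black-lidded tins at (234,215) and (306,213), which have pale discs and match the description. The others are purple tins at (233,267) and (285,273), a turquoise tin at (208,156) and the blue bystander at (288,160). The red tray is at (428,197) and the yellow at (134,216). The side view shows the same arrangement. The wrist view shows only bench. Next I measure.

```bash
cat > h.py <<'E'
import cv2,numpy as np
from station import camera_info
def ray(n,uv):
    c=camera_info(n);T=c["world_from_camera"];d=np.linalg.inv(c["camera_matrix"])@[uv[0],uv[1],1]
    d=T[:3,:3]@d;return T[:3,3],d/np.linalg.norm(d)
def onz(n,uv,z):
    o,d=ray(n,uv);return o+d*(z-o[2])/d[2]
def tri(a,b):
    (o1,d1),(o2,d2)=ray("top",a),ray("side",b)
    s=np.linalg.lstsq(np.c_[d1,-d2],o2-o1,rcond=None)[0]
    p,q=o1+s[0]*d1,o2+s[1]*d2
    return (p+q)/2,np.linalg.norm(p-q)
def blobs(im,lo,hi,amin=60):
    m=cv2.inRange(cv2.cvtColor(im,cv2.COLOR_BGR2HSV),lo,hi)
    cs,_=cv2.findContours(m,cv2.RETR_EXTERNAL,cv2.CHAIN_APPROX_NONE)
    return [c for c in cs if cv2.contourArea(c)>amin]
E
python3 - <<'E'
from h import *
I={n:cv2.imread(f"pics/{n}0.png") for n in("top","side")}
R=dict(white=((0,0,190),(180,50,255)),blue=((105,120,50),(118,255,255)),turq=((82,120,60),(98,255,255)),purple=((130,100,60),(160,255,255)),red=((0,220,60),(4,255,255)),yellow=((24,200,80),(32,255,255)))
for k,(lo,hi) in R.items():
  for n in I:
    for c in blobs(I[n],lo,hi):
        (x,y),s,a=cv2.minAreaRect(c); print(k,n,round(x,1),round(y,1),np.round(s,1),round(a,1))
        if k in("red","yellow") and cv2.contourArea(c)>1500:
            print("   corners",cv2.approxPolyDP(cv2.convexHull(c),5,True)[:,0].tolist())
cv2.imwrite("pics/crop.png",np.hstack([cv2.resize(I["top"][180:250,200:340],(560,280),interpolation=2)]))
E
```

```text
white top 233.0 214.0 [18. 18.] 90.0
white top 306.0 212.5 [18. 19.] 0.0
white side 266.5 235.3 [ 9.2 15.9] 80.5
blue top 288.0 160.5 [33. 28.] 90.0
blue side 230.9 189.9 [46.5 28.4] 85.9
blue side 227.5 17.0 [12.  7.] 90.0
blue side 504.6 13.5 [114.   27.2] 8.6
blue side 392.0 24.0 [ 48. 108.] 90.0
blue side 222.5 4.5 [ 9. 29.] 90.0
turq top 208.5 157.0 [36.1 29. ] 45.0
turq side 188.6 250.6 [51.8 34. ] 81.0
purple top 284.0 273.5 [31. 30.] 90.0
purple top 233.5 267.0 [30. 31.] 90.0
purple side 329.8 242.5 [42.5 96.1] 27.8
red top 427.2 196.3 [88.7 58.7] 85.4
   corners [[451, 153], [460, 238], [402, 241], [395, 157]]
red top 550.0 40.0 [26. 18.] 90.0
red top 225.6 36.0 [44.3 10.7] 86.6
red top 20.0 41.0 [82. 40.] 90.0
   corners [[15, 0], [26, 10], [40, 72], [0, 82], [6, 0]]
red side 71.4 208.7 [46.8 11.5] 14.7
red side 310.1 121.5 [83.5 38.2] 11.3
   corners [[282, 98], [354, 111], [343, 147], [267, 132]]
red side 229.6 32.8 [22.9 13.1] 83.7
yellow top 132.4 216.1 [90.4 60.5] 76.7
   corners [[148, 166], [171, 251], [114, 266], [95, 180]]
yellow top 444.7 45.5 [26.6 18.9] 37.3
yellow top 458.5 29.0 [18. 19.] 90.0
yellow side 208.0 362.9 [127.8  80.7] 6.3
   corners [[161, 320], [274, 330], [267, 409], [143, 396]]
yellow side 192.7 78.3 [11.8 21.1] 86.8
yellow side 190.0 59.0 [ 8. 16.] 90.0
```

View pics/crop.png

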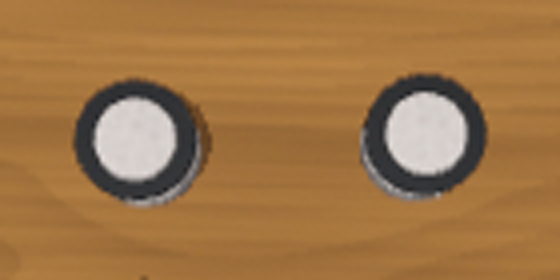

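Run:
```python
from h import *
I={n:cv2.imread(f"pics/{n}0.png") for n in("top","side")}
def disc(n,u,v,r=14):
    im=I[n][v-r:v+r,u-r:u+r]
    c=max(blobs(im,(0,0,130),(180,60,255),10),key=lambda c:0 if False else cv2.contourArea(c)); (x,y),s,_=cv2.fitEllipse(c); return x+u-r,y+v-r,s
for nm,t,s in(("A(left)",(233,214),(265,233)),("B(right)",(306,212),(291,179))):
    a=disc("top",*t); b=disc("side",*s,12); print(nm,np.round(a[:2],1),np.round(b[:2],1),a[2],b[2])
    p,e=tri(a,b); print("  tri",p.round(4),"gap",round(e,4),"onz.08",onz("top",a,.08).round(4),onz("side",b,.08).round(4))
# other tins (top rim estimate)
for nm,uv,z in(("blue",(288,157),.08),("turq",(208,153.5),.08),("purL",(233.5,267),.08),("purR",(284.5,274),.08)):
    print(nm,onz("top",uv,z).round(3))
# trays: top/side silhouettes corners
for nm,T,S in(("red",[[451,153],[460,238],[402,241],[395,157]],[[267,132],[282,98],[354,111],[343,147]]),("yel",[[148,166],[171,251],[114,266],[95,180]],[[161,320],[274,330],[267,409],[143,396]])):
    for c in T: print(nm,"top",onz("top",c,0).round(3),onz("top",c,.025).round(3))
    for c in S: print(nm,"side",onz("side",c,0).round(3),onz("side",c,.025).round(3))
for n in I:
  for nm,(u0,v0,u1,v1) in (("red",(385,140,475,255) if n=="top" else (255,90,365,155)),("yel",(85,155,185,275) if n=="top" else (135,310,285,415)),("side" ,(0,0,1,1))):
    if nm!="side": cv2.imwrite(f"pics/{nm}_{n}.png",cv2.resize(I[n][v0:v1,u0:u1],None,fx=4,fy=4,interpolation=2))
import os
a=cv2.imread("pics/red_top.png");b=cv2.imread("pics/yel_top.png")
cv2.imwrite("pics/traystop.png",np.hstack([cv2.resize(a,(360,460)),cv2.resize(b,(383,460))]))
```

```text
A(left) [233.4 214.4] [264.5 232.7] (19.349061965942383, 19.913436889648438) (17.044597625732422, 21.625320434570312)
  tri [0.4829 0.0881 0.0794] gap 0.0017 onz.08 [0.4836 0.0883 0.08  ] [0.4818 0.0884 0.08  ]
B(right) [306.1 212.9] [290.8 178.4] (19.688661575317383, 19.774185180664062) (13.346562385559082, 19.774742126464844)
  tri [ 0.4888 -0.056   0.0797] gap 0.0018 onz.08 [ 0.4897 -0.0557  0.08  ] [ 0.4879 -0.0558  0.08  ]
blue [ 0.602 -0.018  0.08 ]
turq [0.606 0.143 0.08 ]
purL [0.381 0.085 0.08 ]
purR [ 0.369 -0.015  0.08 ]
red top [ 0.64  -0.385  0.   ] [ 0.633 -0.373  0.025]
red top [ 0.451 -0.399  0.   ] [ 0.45  -0.387  0.025]
red top [ 0.442 -0.272  0.   ] [ 0.441 -0.264  0.025]
red top [ 0.628 -0.259  0.   ] [ 0.621 -0.251  0.025]
red side [ 0.627 -0.262  0.   ] [ 0.614 -0.233  0.025]
red side [ 0.645 -0.405  0.   ] [ 0.632 -0.372  0.025]
red side [ 0.456 -0.419  0.   ] [ 0.449 -0.385  0.025]
red side [ 0.441 -0.276  0.   ] [ 0.435 -0.246  0.025]
yel top [0.594 0.287 0.   ] [0.589 0.28  0.025]
yel top [0.409 0.227 0.   ] [0.409 0.221 0.025]
yel top [0.375 0.347 0.   ] [0.376 0.338 0.025]
yel top [0.56  0.402 0.   ] [0.556 0.39  0.025]
yel side [0.597 0.27  0.   ] [0.586 0.281 0.025]
yel side [0.413 0.215 0.   ] [0.407 0.228 0.025]
yel side [0.374 0.338 0.   ] [0.37  0.346 0.025]
yel side [0.555 0.392 0.   ] [0.545 0.398 0.025]
```

View pics/traystop.png

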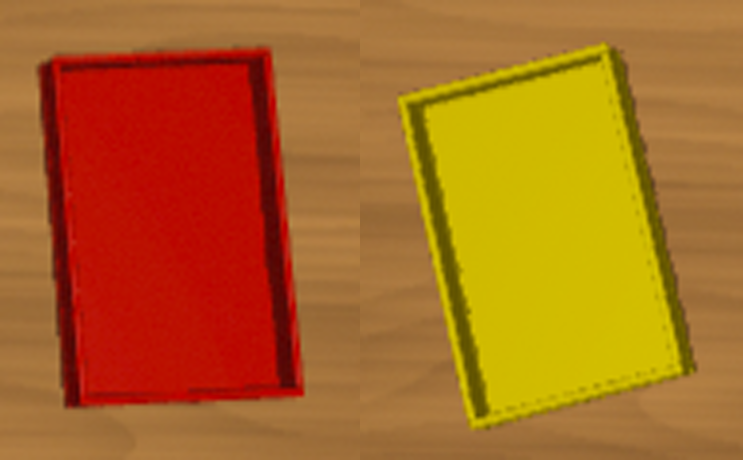

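The triangulated lids sit at z≈0.0795, and tray rim corners from both views agree at z≈0.025. Tin A is at (0.483,0.088) and tin B at (0.489,-0.056). The red tray centre is about (0.538,-0.323) with x axis at 4°, the yellow about (0.484,0.311) at 17°. I'll grasp with the jaws along y.

{"method": "move_arm", "body": {"rows": [{"delta_pos": [2,-3.4,0],"delta_rot": [0,0,1.28],"hand": 8.76},{"delta_pos": [2,-3.4,0],"delta_rot": [0,0,1.28],"hand": 8.76},{"delta_pos": [2,-3.4,0],"delta_rot": [0,0,1.28],"hand": 8.76},{"delta_pos": [2,-3.4,0],"delta_rot": [0,0,1.28],"hand": 8.76},{"delta_pos": [2,-3.4,0],"delta_rot": [0,0,1.28],"hand": 8.76},{"delta_pos": [2,-3.4,0],"delta_rot": [0,0,1.28],"hand": 8.76},{"delta_pos": [2,-3.4,0],"delta_rot": [0,0,1.28],"hand": 8.76},{"delta_pos": [2,-3.4,0],"delta_rot": [0,0,1.28],"hand": 8.76},{"delta_pos": [2,-3.4,0],"delta_rot": [0,0,1.28],"hand": 8.76},{"delta_pos": [2,-3.4,0],"delta_rot": [0,0,1.28],"hand": 8.76}], "force": 30}}

```text
t: 1.15
eef_pos: [0.3496, 0.3167, 0.2486]
ee_rot: [-3.141, -0.0, 0.002]
force: [0.7, 0.3, -0.7]
width: 0.0874
```

{"method": "move_arm", "body": {"rows": [{"delta_pos": [1.9,-3.3,0],"delta_rot": [0,0,0],"hand": 8.76},{"delta_pos": [1.9,-3.3,0],"delta_rot": [0,0,0],"hand": 8.76},{"delta_pos": [1.9,-3.3,0],"delta_rot": [0,0,0],"hand": 8.76},{"delta_pos": [1.9,-3.3,0],"delta_rot": [0,0,0],"hand": 8.76},{"delta_pos": [1.9,-3.3,0],"delta_rot": [0,0,0],"hand": 8.76},{"delta_pos": [1.9,-3.3,0],"delta_rot": [0,0,0],"hand": 8.76},{"delta_pos": [1.9,-3.1,0],"delta_rot": [0,0,0],"hand": 8.76},{"delta_pos": [0,0,-1],"delta_rot": [0,0,0],"hand": 8.76},{"delta_pos": [0,0,0],"delta_rot": [0,0,0],"hand": 8.76},{"delta_pos": [0,0,0],"delta_rot": [0,0,0],"hand": 8.76}]}}

```text
t: 2.15
eef_pos: [0.4817, 0.0895, 0.2383]
ee_rot: [3.141, 0.001, 0.001]
force: [0.1, 0.5, -1.1]
width: 0.0877
```

Run:
```python
from station import *
import cv2
s=get_state();print(s["eef_pos"],s["ee_rot"],s["force"])
cv2.imwrite("pics/w1.png",grab_frame("wrist"))
```

```text
[0.48174034 0.08945294 0.23833472] [3.14116828e+00 7.84421380e-04 6.66173690e-04] [ 0.05819968  0.46814611 -1.09365006]
```

View pics/w1.png

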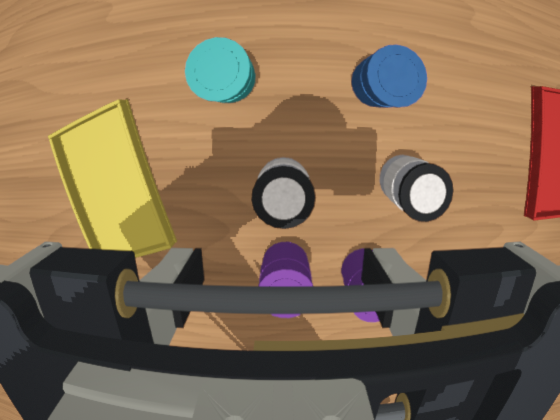

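Wrist view: tin A's lid disc is at (283,198), between the finger columns, and tin B's is at (427,193). I check both against their positions.

Run:
```python
from h import *
from scipy.spatial.transform import Rotation as R
c=camera_info("wrist");K=c["camera_matrix"];T=c["T_tool_cam"]
p=np.array([.48174,.08945,.23833]);Rt=R.from_euler("xyz",[3.14117,.00078,.00067]).as_matrix()
im=cv2.imread("pics/w1.png")
for u,v in((283,198),(427,193)):
    r=26;x=im[v-r:v+r,u-r:u+r]
    k=max(blobs(x,(0,0,110),(180,60,255),100),key=cv2.contourArea);(a,b),_,_=cv2.fitEllipse(k);a+=u-r;b+=v-r
    d=np.array([(a-K[0,2]),(b-K[1,2])])/K[0,0];t=np.linalg.norm(d);d=np.r_[d/t*np.sin(t),np.cos(t)]
    d=Rt@T[:3,:3]@d;o=p+Rt@T[:3,3];print((a,b),(o+d*(.08-o[2])/d[2]).round(4))
```

```text
(283.1486587524414, 198.19697189331055) [0.4821 0.088  0.08  ]
(427.3716411590576, 193.1468677520752) [ 0.4883 -0.056   0.08  ]
```

{"method": "move_arm", "body": {"rows": [{"delta_pos": [0.1,-0.1,-3],"delta_rot": [0,0,0],"hand": 8.76},{"delta_pos": [0,0,-3],"delta_rot": [0,0,0],"hand": 8.76},{"delta_pos": [0,0,-3],"delta_rot": [0,0,0],"hand": 8.76},{"delta_pos": [0,0,-3],"delta_rot": [0,0,0],"hand": 8.76},{"delta_pos": [0,0,-3],"delta_rot": [0,0,0],"hand": 8.76},{"delta_pos": [0,0,-2],"delta_rot": [0,0,0],"hand": 8.76},{"delta_pos": [0,0,-1],"delta_rot": [0,0,0],"hand": 8.76},{"delta_pos": [0,0,0],"delta_rot": [0,0,0],"hand": 8.76},{"delta_pos": [0,0,0],"delta_rot": [0,0,0],"hand": 5},{"delta_pos": [0,0,0],"delta_rot": [0,0,0],"hand": 5}]}}

```text
t: 3.2
eef_pos: [0.4839, 0.089, 0.0598]
ee_rot: [-3.141, -0.002, 0.001]
force: [0.1, 1.4, 0.4]
width: 0.0764
```

{"method": "move_arm", "body": {"rows": [{"delta_pos": [0,0,0],"delta_rot": [0,0,0],"hand": 5},{"delta_pos": [0,0,0],"delta_rot": [0,0,0],"hand": 5},{"delta_pos": [0,0,0],"delta_rot": [0,0,0],"hand": 5},{"delta_pos": [0,0,0],"delta_rot": [0,0,0],"hand": 5},{"delta_pos": [0,0,0],"delta_rot": [0,0,0],"hand": 5},{"delta_pos": [0,0,0],"delta_rot": [0,0,0],"hand": 5},{"delta_pos": [0,0,0],"delta_rot": [0,0,0],"hand": 5},{"delta_pos": [0,0,0],"delta_rot": [0,0,0],"hand": 5},{"delta_pos": [0,0,0],"delta_rot": [0,0,0],"hand": 5},{"delta_pos": [0,0,0],"delta_rot": [0,0,0],"hand": 5}]}}

```text
t: 4.2
eef_pos: [0.4835, 0.0885, 0.0592]
ee_rot: [-3.141, -0.001, 0.001]
force: [-1.8, -0.0, 6.8]
width: 0.0584
```

{"method": "move_arm", "body": {"rows": [{"delta_pos": [0,0,1],"delta_rot": [0,0,0],"hand": 5},{"delta_pos": [0,0,2],"delta_rot": [0,0,0],"hand": 5},{"delta_pos": [0,0,2],"delta_rot": [0,0,0],"hand": 5},{"delta_pos": [0,0,2],"delta_rot": [0,0,0],"hand": 5},{"delta_pos": [0,0,2],"delta_rot": [0,0,0],"hand": 5},{"delta_pos": [0,0,2],"delta_rot": [0,0,0],"hand": 5},{"delta_pos": [0,0,1],"delta_rot": [0,0,0],"hand": 5},{"delta_pos": [0,0,0],"delta_rot": [0,0,0],"hand": 5},{"delta_pos": [0,0,0],"delta_rot": [0,0,0],"hand": 5},{"delta_pos": [0,0,0],"delta_rot": [0,0,0],"hand": 5}]}}

```text
t: 5.2
eef_pos: [0.4825, 0.088, 0.1775]
ee_rot: [3.141, 0.002, 0.0]
force: [0.5, 0.5, -1.5]
width: 0.0583
```

{"method": "move_arm", "body": {"rows": [{"delta_pos": [0,0,0],"delta_rot": [0,0,0],"hand": 5},{"delta_pos": [0,0,0],"delta_rot": [0,0,0],"hand": 5},{"delta_pos": [0,0,0],"delta_rot": [0,0,0],"hand": 5},{"delta_pos": [0,0,0],"delta_rot": [0,0,0],"hand": 5},{"delta_pos": [0,0,0],"delta_rot": [0,0,0],"hand": 5},{"delta_pos": [0,0,0],"delta_rot": [0,0,0],"hand": 5},{"delta_pos": [0,0,0],"delta_rot": [0,0,0],"hand": 5},{"delta_pos": [0,0,0],"delta_rot": [0,0,0],"hand": 5},{"delta_pos": [0,0,0],"delta_rot": [0,0,0],"hand": 5},{"delta_pos": [0,0,0],"delta_rot": [0,0,0],"hand": 5}]}}

```text
t: 6.2
eef_pos: [0.4831, 0.0883, 0.1786]
ee_rot: [3.142, -0.0, 0.001]
force: [-0.4, 0.0, -0.8]
width: 0.0583
```

Run:
```python
from station import *
import cv2
s=get_state();print(s["eef_pos"],s["ee_rot"],s["force"],s["width"],s["joint_efforts"])
cv2.imwrite("pics/s2.png",grab_frame("side"))
print(get_state()["force"])
```

```text
[0.48314592 0.08827718 0.17857364] [ 3.14158612e+00 -1.98189137e-05  5.98814880e-04] [-0.35296258  0.01916594 -0.76738762] 0.0582782973191322 [-2.10475141e-04 -3.58450055e+01  2.62445766e+01  6.26225039e+00
  8.56783753e-02 -7.83751807e-05]
[ 0.19899135 -0.52272594 -1.86606614]
```

View pics/s2.png

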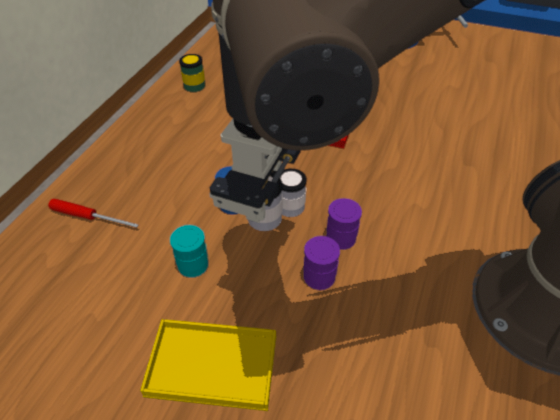

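The side view shows tin A in the jaws at (265,215), clear of the bench, with a wrist force of −0.8 to −1.9 N. It is empty, so it goes to the yellow tray, at the far end in case B is empty too.

{"method": "move_arm", "body": {"rows": [{"delta_pos": [0.5,2.9,0],"delta_rot": [0,0,2.1],"hand": 5},{"delta_pos": [0.5,2.9,0],"delta_rot": [0,0,2.1],"hand": 5},{"delta_pos": [0.5,2.9,0],"delta_rot": [0,0,2.1],"hand": 5},{"delta_pos": [0.5,2.9,0],"delta_rot": [0,0,2.1],"hand": 5},{"delta_pos": [0.5,2.9,0],"delta_rot": [0,0,2.1],"hand": 5},{"delta_pos": [0.5,3,0],"delta_rot": [0,0,2.1],"hand": 5},{"delta_pos": [0.5,3,0],"delta_rot": [0,0,2.1],"hand": 5},{"delta_pos": [0.4,3,0],"delta_rot": [0,0,2.1],"hand": 5},{"delta_pos": [0,0,-1],"delta_rot": [0,0,0],"hand": 5},{"delta_pos": [0,0,-1],"delta_rot": [0,0,0],"hand": 5}]}}

```text
t: 7.25
eef_pos: [0.5219, 0.3237, 0.1576]
ee_rot: [3.141, 0.001, 0.294]
force: [-0.0, -0.2, -1.2]
width: 0.0585
```

{"method": "move_arm", "body": {"rows": [{"delta_pos": [0,0,-2],"delta_rot": [0,0,0],"hand": 5},{"delta_pos": [0,0,-2],"delta_rot": [0,0,0],"hand": 5},{"delta_pos": [0,0,-2],"delta_rot": [0,0,0],"hand": 5},{"delta_pos": [0,0,-1.5],"delta_rot": [0,0,0],"hand": 5},{"delta_pos": [0,0,-1],"delta_rot": [0,0,0],"hand": 5},{"delta_pos": [0,0,0],"delta_rot": [0,0,0],"hand": 5},{"delta_pos": [0,0,0],"delta_rot": [0,0,0],"hand": 5},{"delta_pos": [0,0,0],"delta_rot": [0,0,0],"hand": 5},{"delta_pos": [0,0,0],"delta_rot": [0,0,0],"hand": 5},{"delta_pos": [0,0,0],"delta_rot": [0,0,0],"hand": 5}]}}

```text
t: 8.25
eef_pos: [0.5224, 0.3236, 0.0742]
ee_rot: [-3.141, -0.001, 0.294]
force: [0.5, 0.1, -0.7]
width: 0.0584
```

Run:
```python
from station import *
import cv2
s=get_state();print(s["eef_pos"],s["ee_rot"],s["force"],s["width"])
cv2.imwrite("pics/s3.png",grab_frame("side"))
```

```text
[0.52236937 0.32355254 0.07424553] [-3.14099016e+00 -9.71646681e-04  2.93881865e-01] [ 0.49034069  0.09554117 -0.71123125] 0.05835152370203128
```

View pics/s3.png

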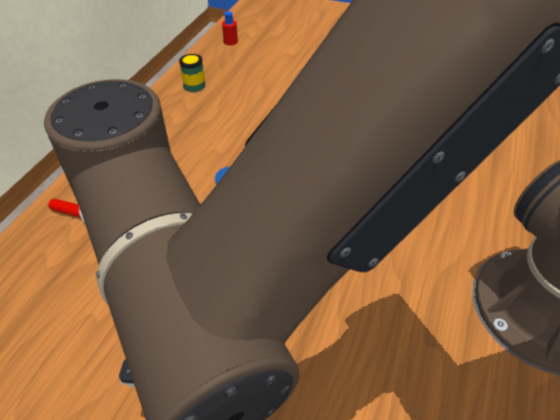

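The side view is blocked by the arm. I lower 1 cm more and release gently.

{"method": "move_arm", "body": {"rows": [{"delta_pos": [0,0,-0.5],"delta_rot": [0,0,0],"hand": 5},{"delta_pos": [0,0,-0.3],"delta_rot": [0,0,0],"hand": 5},{"delta_pos": [0,0,-0.2],"delta_rot": [0,0,0],"hand": 5},{"delta_pos": [0,0,0],"delta_rot": [0,0,0],"hand": 5},{"delta_pos": [0,0,0],"delta_rot": [0,0,0],"hand": 8.76},{"delta_pos": [0,0,0],"delta_rot": [0,0,0],"hand": 8.76},{"delta_pos": [0,0,0],"delta_rot": [0,0,0],"hand": 8.76},{"delta_pos": [0,0,0],"delta_rot": [0,0,0],"hand": 8.76},{"delta_pos": [0,0,0],"delta_rot": [0,0,0],"hand": 8.76},{"delta_pos": [0,0,0],"delta_rot": [0,0,0],"hand": 8.76}]}}

```text
t: 9.3
eef_pos: [0.5222, 0.3233, 0.0634]
ee_rot: [3.141, 0.0, 0.294]
force: [-0.4, 0.0, -0.1]
width: 0.0877
```

{"method": "move_arm", "body": {"rows": [{"delta_pos": [0,0,1],"delta_rot": [0,0,0],"hand": 8.76},{"delta_pos": [0,0,2],"delta_rot": [0,0,0],"hand": 8.76},{"delta_pos": [0,0,3],"delta_rot": [0,0,0],"hand": 8.76},{"delta_pos": [0,0,3],"delta_rot": [0,0,0],"hand": 8.76},{"delta_pos": [0,0,3],"delta_rot": [0,0,0],"hand": 8.76},{"delta_pos": [0,0,3],"delta_rot": [0,0,0],"hand": 8.76},{"delta_pos": [0,0,2],"delta_rot": [0,0,0],"hand": 8.76},{"delta_pos": [-0.3,-3,0],"delta_rot": [0,0,-1.6],"hand": 8.76},{"delta_pos": [-0.3,-4,0],"delta_rot": [0,0,-1.7],"hand": 8.76},{"delta_pos": [-0.3,-4,0],"delta_rot": [0,0,-1.7],"hand": 8.76}]}}

```text
t: 10.3
eef_pos: [0.5128, 0.2124, 0.2345]
ee_rot: [-3.141, -0.001, 0.206]
force: [1.3, -0.4, 0.5]
width: 0.0873
```

Run:
```python
from station import *
import cv2
s=get_state();print(s["eef_pos"],s["ee_rot"],s["force"],s["width"])
cv2.imwrite("pics/w4.png",grab_frame("wrist"))
```

```text
[0.51282277 0.21236579 0.23445632] [-3.14115836e+00 -8.85957826e-04  2.06442456e-01] [ 1.25456874 -0.43517507  0.54606529] 0.08732759866353379
```

View pics/w4.png

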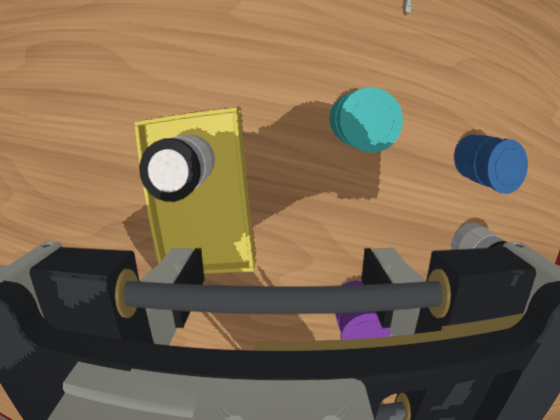

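Tin A stands upright inside the yellow tray, lid at (168,170). On to B.

{"method": "move_arm", "body": {"rows": [{"delta_pos": [-0.3,-3.4,0],"delta_rot": [0,0,-1.5],"hand": 8.76},{"delta_pos": [-0.3,-3.4,0],"delta_rot": [0,0,-1.5],"hand": 8.76},{"delta_pos": [-0.3,-3.4,0],"delta_rot": [0,0,-1.5],"hand": 8.76},{"delta_pos": [-0.3,-3.4,0],"delta_rot": [0,0,-1.5],"hand": 8.76},{"delta_pos": [-0.3,-3.4,0],"delta_rot": [0,0,-1.5],"hand": 8.76},{"delta_pos": [-0.3,-3.4,0],"delta_rot": [0,0,-1.5],"hand": 8.76},{"delta_pos": [-0.3,-3.3,0],"delta_rot": [0,0,-1.5],"hand": 8.76},{"delta_pos": [-0.3,-3.1,0],"delta_rot": [0,0,-1.3],"hand": 8.76},{"delta_pos": [0,0,0],"delta_rot": [0,0,0],"hand": 8.76},{"delta_pos": [0,0,0],"delta_rot": [0,0,0],"hand": 8.76}]}}

```text
t: 11.35
eef_pos: [0.4891, -0.0553, 0.2343]
ee_rot: [-3.141, -0.001, -0.001]
force: [-0.6, 0.7, 0.9]
width: 0.0876
```

Now at (0.489,-0.055), on target. Descending 17.6 cm.

{"method": "move_arm", "body": {"rows": [{"delta_pos": [0,0,-3],"delta_rot": [0,0,0],"hand": 8.76},{"delta_pos": [0,0,-3],"delta_rot": [0,0,0],"hand": 8.76},{"delta_pos": [0,0,-3],"delta_rot": [0,0,0],"hand": 8.76},{"delta_pos": [0,0,-3],"delta_rot": [0,0,0],"hand": 8.76},{"delta_pos": [0,0,-2.5],"delta_rot": [0,0,0],"hand": 8.76},{"delta_pos": [0,0,-2],"delta_rot": [0,0,0],"hand": 8.76},{"delta_pos": [0,0,-1],"delta_rot": [0,0,0],"hand": 8.76},{"delta_pos": [0,0,0],"delta_rot": [0,0,0],"hand": 8.76},{"delta_pos": [0,0,0],"delta_rot": [0,0,0],"hand": 5},{"delta_pos": [0,0,0],"delta_rot": [0,0,0],"hand": 5}]}}

```text
t: 12.35
eef_pos: [0.4901, -0.0543, 0.0597]
ee_rot: [-3.141, -0.002, 0.001]
force: [1.0, 0.8, 0.6]
width: 0.0767
```

{"method": "move_arm", "body": {"rows": [{"delta_pos": [0,0,0],"delta_rot": [0,0,0],"hand": 5},{"delta_pos": [0,0,0],"delta_rot": [0,0,0],"hand": 5},{"delta_pos": [0,0,0],"delta_rot": [0,0,0],"hand": 5},{"delta_pos": [0,0,0],"delta_rot": [0,0,0],"hand": 5},{"delta_pos": [0,0,0],"delta_rot": [0,0,0],"hand": 5},{"delta_pos": [0,0,0],"delta_rot": [0,0,0],"hand": 5},{"delta_pos": [0,0,0],"delta_rot": [0,0,0],"hand": 5},{"delta_pos": [0,0,0],"delta_rot": [0,0,0],"hand": 5},{"delta_pos": [0,0,0],"delta_rot": [0,0,0],"hand": 5},{"delta_pos": [0,0,0],"delta_rot": [0,0,0],"hand": 5}]}}

```text
t: 13.35
eef_pos: [0.4895, -0.0547, 0.0592]
ee_rot: [-3.142, -0.001, 0.001]
force: [-2.8, 0.6, 7.1]
width: 0.0573
```

{"method": "move_arm", "body": {"rows": [{"delta_pos": [0,0,1],"delta_rot": [0,0,0],"hand": 5},{"delta_pos": [0,0,2],"delta_rot": [0,0,0],"hand": 5},{"delta_pos": [0,0,2],"delta_rot": [0,0,0],"hand": 5},{"delta_pos": [0,0,2],"delta_rot": [0,0,0],"hand": 5},{"delta_pos": [0,0,2],"delta_rot": [0,0,0],"hand": 5},{"delta_pos": [0,0,2],"delta_rot": [0,0,0],"hand": 5},{"delta_pos": [0,0,1],"delta_rot": [0,0,0],"hand": 5},{"delta_pos": [0,0,0],"delta_rot": [0,0,0],"hand": 5},{"delta_pos": [0,0,0],"delta_rot": [0,0,0],"hand": 5},{"delta_pos": [0,0,0],"delta_rot": [0,0,0],"hand": 5}]}}

```text
t: 14.35
eef_pos: [0.4885, -0.0548, 0.1775]
ee_rot: [3.141, 0.002, 0.0]
force: [0.3, 0.3, -1.4]
width: 0.0572
```

{"method": "move_arm", "body": {"rows": [{"delta_pos": [0,0,0],"delta_rot": [0,0,0],"hand": 5},{"delta_pos": [0,0,0],"delta_rot": [0,0,0],"hand": 5},{"delta_pos": [0,0,0],"delta_rot": [0,0,0],"hand": 5},{"delta_pos": [0,0,0],"delta_rot": [0,0,0],"hand": 5},{"delta_pos": [0,0,0],"delta_rot": [0,0,0],"hand": 5},{"delta_pos": [0,0,0],"delta_rot": [0,0,0],"hand": 5},{"delta_pos": [0,0,0],"delta_rot": [0,0,0],"hand": 5},{"delta_pos": [0,0,0],"delta_rot": [0,0,0],"hand": 5},{"delta_pos": [0,0,0],"delta_rot": [0,0,0],"hand": 5},{"delta_pos": [0,0,0],"delta_rot": [0,0,0],"hand": 5}]}}

```text
t: 15.35
eef_pos: [0.4891, -0.0547, 0.1786]
ee_rot: [3.142, -0.0, 0.001]
force: [-0.1, -0.1, -1.7]
width: 0.0573
```

Run:
```python
from station import *
import cv2
s=get_state();print(s["eef_pos"],s["ee_rot"],s["force"],s["width"])
cv2.imwrite("pics/s5.png",grab_frame("side"))
print(get_state()["force"])
```

```text
[ 0.4891407  -0.05471646  0.17858589] [ 3.14159185e+00 -4.94575128e-05  6.29909093e-04] [-0.05863449 -0.14906152 -1.71935708] 0.0572784208696527
[-0.58153228  0.01728205 -1.50352214]
```

View pics/s5.png

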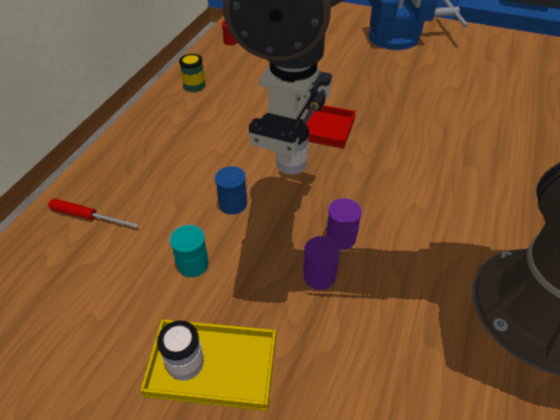

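Side view: tin B hangs in the jaws at (291,155) and pulls about −1.6 N, so it is empty too and goes to yellow. Tin A stands in the yellow tray with its lid at (180,338). I measure A before placing B beside it.

Run:
```python
from h import *
im=cv2.imread("pics/s5.png");u,v,r=180,338,15
k=max(blobs(im[v-r:v+r,u-r:u+r],(0,0,130),(180,60,255),30),key=cv2.contourArea);(a,b),_,_=cv2.fitEllipse(k)
p=onz("side",(a+u-r,b+v-r),.085);print(p)
t=np.radians(17);d=p[:2]-[.484,.3105];print("tray frame",d@[np.cos(t),np.sin(t)],d@[-np.sin(t),np.cos(t)])
```

```text
[0.51999445 0.32269189 0.085     ]
tray frame 0.03798623009780321 0.001135404915434425
```

{"method": "move_arm", "body": {"rows": [{"delta_pos": [-0.5,3.5,0],"delta_rot": [0,0,1.7],"hand": 5},{"delta_pos": [-0.5,3.5,0],"delta_rot": [0,0,1.7],"hand": 5},{"delta_pos": [-0.5,3.5,0],"delta_rot": [0,0,1.7],"hand": 5},{"delta_pos": [-0.5,3.5,0],"delta_rot": [0,0,1.7],"hand": 5},{"delta_pos": [-0.5,3.5,0],"delta_rot": [0,0,1.7],"hand": 5},{"delta_pos": [-0.4,3.5,0],"delta_rot": [0,0,1.7],"hand": 5},{"delta_pos": [-0.4,3.6,0],"delta_rot": [0,0,1.7],"hand": 5},{"delta_pos": [-0.4,3.6,0],"delta_rot": [0,0,1.7],"hand": 5},{"delta_pos": [-0.4,3.6,0],"delta_rot": [0,0,1.7],"hand": 5},{"delta_pos": [-0.4,3.6,0],"delta_rot": [0,0,1.7],"hand": 5}]}}

```text
t: 16.4
eef_pos: [0.4438, 0.3008, 0.1787]
ee_rot: [-3.141, -0.0, 0.299]
force: [0.2, -0.2, -1.0]
width: 0.0575
```

{"method": "move_arm", "body": {"rows": [{"delta_pos": [-0.2,-0.2,-1],"delta_rot": [0,0,0],"hand": 5},{"delta_pos": [0,0,-2],"delta_rot": [0,0,0],"hand": 5},{"delta_pos": [0,0,-2],"delta_rot": [0,0,0],"hand": 5},{"delta_pos": [0,0,-2],"delta_rot": [0,0,0],"hand": 5},{"delta_pos": [0,0,-2],"delta_rot": [0,0,0],"hand": 5},{"delta_pos": [0,0,-1],"delta_rot": [0,0,0],"hand": 5},{"delta_pos": [0,0,-0.5],"delta_rot": [0,0,0],"hand": 5},{"delta_pos": [0,0,0],"delta_rot": [0,0,0],"hand": 5},{"delta_pos": [0,0,0],"delta_rot": [0,0,0],"hand": 5},{"delta_pos": [0,0,0],"delta_rot": [0,0,0],"hand": 5}]}}

```text
t: 17.4
eef_pos: [0.4426, 0.2977, 0.0744]
ee_rot: [-3.141, -0.001, 0.297]
force: [-1.5, 0.3, -1.0]
width: 0.0571
```

{"method": "move_arm", "body": {"rows": [{"delta_pos": [0,0,-0.5],"delta_rot": [0,0,0],"hand": 5},{"delta_pos": [0,0,-0.3],"delta_rot": [0,0,0],"hand": 5},{"delta_pos": [0,0,-0.2],"delta_rot": [0,0,0],"hand": 5},{"delta_pos": [0,0,0],"delta_rot": [0,0,0],"hand": 5},{"delta_pos": [0,0,0],"delta_rot": [0,0,0],"hand": 8.76},{"delta_pos": [0,0,0],"delta_rot": [0,0,0],"hand": 8.76},{"delta_pos": [0,0,0],"delta_rot": [0,0,0],"hand": 8.76},{"delta_pos": [0,0,0],"delta_rot": [0,0,0],"hand": 8.76},{"delta_pos": [0,0,0],"delta_rot": [0,0,0],"hand": 8.76},{"delta_pos": [0,0,0],"delta_rot": [0,0,0],"hand": 8.76}]}}

```text
t: 18.4
eef_pos: [0.4422, 0.2973, 0.0635]
ee_rot: [3.142, 0.0, 0.297]
force: [0.4, 0.3, 0.2]
width: 0.0873
```

{"method": "move_arm", "body": {"rows": [{"delta_pos": [0,0,1],"delta_rot": [0,0,0],"hand": 8.76},{"delta_pos": [0,0,2],"delta_rot": [0,0,0],"hand": 8.76},{"delta_pos": [0,0,3],"delta_rot": [0,0,0],"hand": 8.76},{"delta_pos": [0,0,3],"delta_rot": [0,0,0],"hand": 8.76},{"delta_pos": [0,0,3],"delta_rot": [0,0,0],"hand": 8.76},{"delta_pos": [0,0,3],"delta_rot": [0,0,0],"hand": 8.76},{"delta_pos": [0,0,2],"delta_rot": [0,0,0],"hand": 8.76},{"delta_pos": [0.3,-3,0],"delta_rot": [0,0,0],"hand": 8.76},{"delta_pos": [0.3,-4,0],"delta_rot": [0,0,0],"hand": 8.76},{"delta_pos": [0.3,-4,0],"delta_rot": [0,0,0],"hand": 8.76}]}}

```text
t: 19.4
eef_pos: [0.4509, 0.1863, 0.2345]
ee_rot: [-3.141, -0.001, 0.299]
force: [1.3, -0.2, 0.3]
width: 0.0877
```

{"method": "move_arm", "body": {"rows": [{"delta_pos": [0.3,-4,0],"delta_rot": [0,0,0],"hand": 8.76},{"delta_pos": [0.3,-4,0],"delta_rot": [0,0,0],"hand": 8.76},{"delta_pos": [0.3,-4,0],"delta_rot": [0,0,0],"hand": 8.76},{"delta_pos": [0.3,-4,0],"delta_rot": [0,0,0],"hand": 8.76},{"delta_pos": [0.3,-4,0],"delta_rot": [0,0,0],"hand": 8.76},{"delta_pos": [0.3,-4,0],"delta_rot": [0,0,0],"hand": 8.76},{"delta_pos": [0.3,-4,0],"delta_rot": [0,0,0],"hand": 8.76},{"delta_pos": [0.3,-4,0],"delta_rot": [0,0,0],"hand": 8.76},{"delta_pos": [0,0,0],"delta_rot": [0,0,0],"hand": 8.76},{"delta_pos": [0,0,0],"delta_rot": [0,0,0],"hand": 8.76}]}}

```text
t: 20.4
eef_pos: [0.4749, -0.1337, 0.234]
ee_rot: [-3.142, -0.0, 0.295]
force: [-0.6, 0.9, -0.7]
width: 0.0875
```

Run:
```python
from station import *
from h import *
s=get_state();print(s["t"],s["eef_pos"],s["force"])
im={n:grab_frame(n) for n in("side","top")}
for n in im: cv2.imwrite(f"pics/{n}6.png",im[n])
t=np.radians(17)
for n,box in(("side",(140,280,290,410)),("top",(80,140,200,280))):
    u0,v0,u1,v1=box
    for k in blobs(im[n][v0:v1,u0:u1],(0,0,130),(180,60,255),60):
        (a,b),sz,_=cv2.fitEllipse(k);p=onz(n,(a+u0,b+v0),.085);d=p[:2]-[.484,.3105]
        print(n,(round(a+u0,1),round(b+v0,1)),np.round(sz,1),p.round(4),"tray",(d@[np.cos(t),np.sin(t)]).round(4),(d@[-np.sin(t),np.cos(t)]).round(4))
for c in blobs(im["top"],(105,120,50),(118,255,255)): print("blue",cv2.minAreaRect(c)[:2])
cv2.imwrite("pics/both6.png",cv2.resize(np.vstack([im["side"],im["top"]]),(400,600)))
```

```text
20.4 [ 0.47485779 -0.1336662   0.23399875] [-0.58565335  0.86239311 -0.65315151]
side (234.0, 342.2) [24.8 27.1] [0.4406 0.2971 0.085 ] tray -0.0454 -0.0001
side (177.1, 338.2) [23.4 27.6] [0.5203 0.3228 0.085 ] tray 0.0383 0.0012
top (141.4, 191.0) [ 26.9 123.1] [0.5254 0.2708 0.085 ] tray 0.028 -0.0501
```

View pics/both6.png

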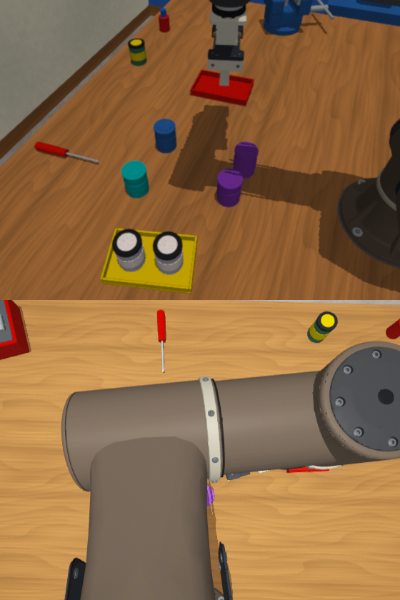

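The side view shows both tins upright in the yellow tray, lids at (177,338) and (234,342), and the blue tin still at (231,190). The arm blocks the trays and tins in the top view. The gripper is empty and clear of everything, so I hand in.

```bash
python3 -c "
from station import *
job_done()"
```

```text
the job is handed in; nothing more can be done
```

I lifted both black-lidded tins and both turned out to be empty, so both now stand in the yellow tray and the red tray stays unused. At rest in the air the wrist force read −0.8 to −1.9 N for tin A and −1.5 to −1.7 N for tin B, where a full tin would read 5 N or more. The job was handed in at about 20.5 s.

- **Placement:** in the last side view both tins stand upright in the yellow tray. From that view they sit at about x = +0.038 and −0.045 m in the tray's frame, both within 2 mm of its centre line.
- **Blue tin:** in that same view it is where it was at the start, by eye at pixel (231,190).
- **Checks that failed:** the arm hid the trays and tins in the last top view, so the final placement and the blue tin were checked from the side camera only. While gripping each tin on the bench, the wrist read about +7 N upward; I left that unexplained, and it was gone once the tin was lifted.

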